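# Find the packing block that fits between two plaster moulds

## Robot

A 6-joint arm with a two-finger parallel gripper is mounted at the origin on the work surface. World frame = base frame: x ahead of the robot, y to its left, z up, the work surface at z = 0. Lengths are in m, angles in rad, forces in N, time in s.
With the tool pointing down it reaches from about 0.35 to 0.975 m from the base axis. Payload 4.9 kg.
Tool frame: the origin (TCP) lies midway between the tips of the shut fingers; the grasp point (between the pads) lies manip.grip_depth behind it (manip.grip_depth is the distance from the TCP to the grasp point, in m); z points along the fingers, x is the direction in which the jaws open and shut, and the axes are right-handed (so a half turn about z gives the same grasp; the last joint's range is limited). The gripper opens to 85 mm and grips with 20 to 120 N. Pads are 22 mm wide; open, the fingers measure 114 mm over their backs; the gripper's body (76 mm by 85 mm) begins 54 mm behind the grasp point. The pads swing forward as they close: fully open they stand 13 mm farther back than shut.
Start: joints at [-1.4, 0.053, 1.613, -0, 1.476, -0.119], TCP at [0.179, -0.599, 0.192] pointing down, gripper open.
Joint ranges: [-3.01, 3.01], [-1.01, 2.22], [0.06, 2.58], [-1.02, 4.17], [0.09, 2.62], [-3.14, 3.14]. Speed limits (rad/s): [2.57, 2.57, 3.14, 3.14, 3.14, 3.14].

## Interface

Orientations are given as a unit quaternion [w, x, y, z].
In Python, from plant import state, grab_frame, ticket, manip gives the robot as it stands.
- The arm moves only by the tool carry_out, never from a script. Its argument "moves" is a list that holds one entry, the list of rows, each a list of 7 numbers: the turn, a rotation vector about the tool's x, y, z each as a share of 5 degrees, from -1 to 1, then the shift along the tool's x, y, z each as a share of 0.04 m, from -1 to 1, then the gripper command: -1 is shut, 1 is fully open, values between are in proportion. A call has 1 to 8 rows; each row shifts and turns the commanded pose from where the row before left it, along the tool's axes as they then stand; what a row does not reach is not made up. A row lasts 1/12 s, in which the tool goes at most 41.7 mm and 7.16 degrees, less where a joint would pass 70% of its speed; a pose out of reach is approached as far as the arm can. A call with a number of a shift or a turn outside -1 to 1 is refused whole. A call with a gripper value outside its range is refused whole. The fingers move at their own pace and stop on an object; the grip force is fixed at half the most. Time passes only in rows, so rows that do not move let the fingers close. It gives the time, the measured TCP pose, the force and the opening at its end, in the units of the state.
- state(): the state, without advancing time (a new reading comes with each control period).
- grab_frame(name): name is "scene" or "top" or "wrist"; returns a dict with "frame" (480x640x3 uint8, red, green, blue), "z_map" (480x640 float32, m along the optical axis (not along the pixel's ray), 0 where there is no reading), "K" (3x3 intrinsics, pixels), "world_from_camera" (4x4, takes a point from camera to world coordinates); the wrist camera has in their place "hand_eye" (4x4, takes a point from camera to tool coordinates, whose origin is the TCP and whose axes are the tool frame's). Camera axes: x right, y down, z forward; pixel columns grow to the right and rows downward; lengths in m; the calibration is good to about 2 mm. A picture is of the moment at which its call begins: read the wrist's pose just before it.
- ticket.job_done(): hands the job in, once; it reports no verdict.
The state is a dict: "time": time; "joint_pos": joint angles; "joint_vel": joint speeds; "joint_efforts": joint torques, N m; "tool_pos": TCP position; "tool_rot": TCP orientation; "contact_force": force on the tool from outside, world axes, zero at the start; "ft_torque": the same for the moment, N m; "gripper_width": opening from 0.0 (shut) to 1.0 (fully open).
Only numpy, scipy, OpenCV 4.12 (cv2) and the standard library are available. Lean on these libraries where they do the work, as an engineer would, in place of code of your own. Each camera call takes 0.05 s, during which the arm holds its last target.

## Task

Find out which of the three packing blocks fits the gap between the two low white plaster moulds: test the gap with the thin yellow block, lowering it right down into it, and if that leaves room to spare, move up to a thicker one. Leave the thickest block that goes in standing in the gap, down on the bench and wholly between the moulds, with the other two standing upright on the bench clear of the gap.

Things in the scene. Friction and masses are not known exactly. Their poses are not given: they have to be found in the camera images.
- thin_block: the thin packing block: a plain yellow plastic block standing on the bench, 18 mm thick (its y axis), 50 mm wide (its x axis), 80 mm tall, 110 g more or less; origin at the centre of its underside, z up
- middle_block: the middle packing block: a plain green plastic block standing on the bench, 32 mm thick (its y axis), 50 mm wide (its x axis), 80 mm tall, 200 g more or less; origin at the centre of its underside, z up
- thick_block: the thick packing block: a plain blue plastic block standing on the bench, 46 mm thick (its y axis), 50 mm wide (its x axis), 80 mm tall, 280 g more or less; origin at the centre of its underside, z up
- mould_left: low white plaster mould fixed to the bench: 120 mm long (its x axis, along the gap), 90 mm across (y), 36 mm tall; origin at the centre of its underside. Its face at y = -45 mm is one side of the gap, with an 8 mm 45-degree bevel along its top edge that guides blocks in. The gap is open above and at both ends, its floor is the bench, its width 28 to 58 mm.
- mould_right: low white plaster mould fixed to the bench: 120 mm long (its x axis, along the gap), 90 mm across (y), 36 mm tall; origin at the centre of its underside. Straight across the gap from the left mould, its axes parallel. Its face at y = +45 mm is the gap's other side, bevelled likewise. Gap width = distance between the moulds' origins less 90 mm; a thicker block stays up on the bevels.
There are look-alikes about, which are no part of the job. There is more than one size of the thick_block; the one meant has the size given above.

How it is judged:
By the outcome, as a careful person would: the job done as asked, in the order asked, and still so for the second after the job is handed in, with the robot touching nothing.
It also fails if it takes over 72 s, if anything falls off the work surface, if the arm or the gripper's body presses on something with over 40 N, if the wrist force passes 120 N, or if a joint passes its speed limit or range.

## Working session

There is one attempt and no reset: what is moved stays moved. The work goes in short steps, Python scripts to look and compute and a tool call to move; the robot and the scene stay as the last step left them, time stands still between calls to the robot, and variables do not carry over. Pictures are saved under pics/ and viewed, and the job is handed in when it is done.

Besides the shell and the picture viewer there is one more tool, called after "Call:" in YAML: its name, and indented under it one key for each argument. carry_out: Moves the arm, as the interface text tells. Shift numbers are shares of 0.04 m and turn numbers shares of 5 degrees, none past 1 either way. Its arguments: {"type":"object","properties":{"moves":{"type":"array"}},"required":["moves"]}

```bash
mkdir -p pics; ls
python3 - <<'E'
from plant import state, grab_frame, ticket, manip
import cv2, numpy as np
print(state()); print(manip.grip_depth)
for n in ["scene","top"]:
    f=grab_frame(n); cv2.imwrite(f"pics/{n}0.png",f["frame"][:,:,::-1]); np.savez(f"{n}0.npz",**f)
    print(n,f["K"],f["world_from_camera"])
E
```

```text
pics
{'time': 0.0, 'joint_pos': array([-1.39997591e+00,  5.33480680e-02,  1.61428099e+00,  2.43292446e-05,
        1.47601508e+00, -1.18968941e-01]), 'joint_vel': array([ 2.79726844e-03,  9.38267563e-04,  1.17168053e-03,  1.48464598e-03,
       -9.13876200e-04,  6.32011678e-06]), 'joint_efforts': array([-4.89111499e-04, -3.93678260e+01, -3.70176315e+01, -5.50955190e-05,
        7.07215571e-03, -7.84832423e-06]), 'tool_pos': array([ 0.17850041, -0.59823634,  0.19057633]), 'tool_rot': array([-7.15043760e-04,  8.01793859e-01, -5.97599829e-01, -7.35529120e-04]), 'contact_force': array([ 0.1516851 ,  0.93670192, -0.47194572]), 'ft_torque': array([ 0.01128328,  0.01597776, -0.053691  ]), 'gripper_width': 1.0001554847392644}
0.0187
scene [[462.17398579   0.         330.87141139]
 [  0.         462.17398579 231.24027345]
 [  0.           0.           1.        ]] [[-0.32937017  0.80358533 -0.49574783  0.9228798 ]
 [ 0.94418545  0.27731262 -0.17779638  0.06028217]
 [-0.00539743 -0.52663871 -0.85007208  0.74495043]
 [ 0.          0.          0.          1.        ]]
top [[622.8270094    0.         312.295302  ]
 [  0.         622.8270094  244.93665592]
 [  0.           0.           1.        ]] [[ 0.0255996  -0.9979112   0.05931182  0.44972897]
 [-0.99959654 -0.02628291 -0.01076917 -0.08490408]
 [ 0.01230556 -0.0590122  -0.99818141  1.22876212]
 [ 0.          0.          0.          1.        ]]
```

View pics/top0.png

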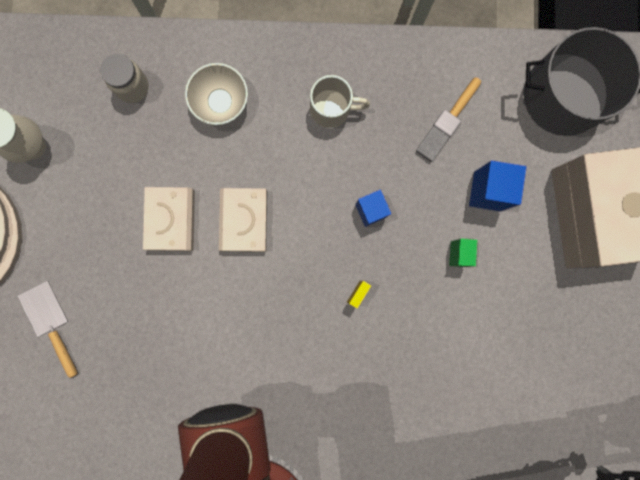

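View pics/scene0.png

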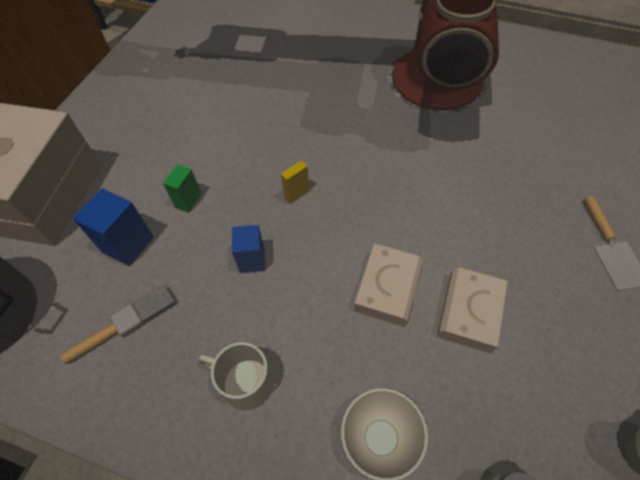

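Top image: yellow block at (360,295), green at (464,252), small blue at (373,208), large blue at (499,186), moulds at (168,219) and (243,221). I'll measure them all from the depth map.

```bash
cat > h.py <<'E'
import numpy as np, cv2
def cloud(f,T=None):
    K=f["K"];z=f["z_map"];v,u=np.mgrid[:480,:640]
    T=f["world_from_camera"] if T is None else T
    P=np.stack([(u-K[0,2])*z/K[0,0],(v-K[1,2])*z/K[1,1],z],-1)
    W=P@T[:3,:3].T+T[:3,3]; W[z==0]=np.nan; return W
def rect(W,m,lab=""):
    p=W[m][:,:2].astype(np.float32)
    r=cv2.minAreaRect(p*1000)
    print(lab,"n",m.sum(),"c",np.round(r[0],1),"size",np.round(r[1],1),"ang",round(r[2],1),"z",np.round(np.nanmedian(W[m][:,2])*1000,1))
    return r
E
python3 - <<'E'
from h import *
for cam,pts in [("top",dict(yellow=(360,295),green=(465,250),blueS=(373,207),blueL=(503,183),mA=(168,219),mB=(243,221))),("scene",dict(yellow=(294,169),green=(180,174),blueS=(246,234),blueL=(110,208),mA=(474,308),mB=(389,283)))]:
    f=np.load(cam+"0.npz");W=cloud(f)
    for n,(u,v) in pts.items():
        z0=W[v,u,2]
        m=(np.abs(W[...,2]-z0)<.006)
        k,l=cv2.connectedComponents(m.astype(np.uint8),connectivity=4)
        rect(W,l==l[v,u],cam+" "+n)
    m=np.abs(W[...,2])<.02; print("floor z",np.nanmedian(W[m][:,2]))
f=np.load("top0.npz")["frame"][:,:,::-1]
cv2.imwrite("pics/crop.png",cv2.resize(f[140:330,330:540],None,fx=3.5,fy=3.1,interpolation=2)[:600,:800])
cv2.imwrite("pics/crop2.png",cv2.resize(f[170:270,130:280],None,fx=5,fy=5,interpolation=2))
E
```

```text
top yellow n 269 c [ 430.3 -187.6] size [18.4 49.8] ang 59.5 z 79.8
top green n 473 c [ 513.8 -385.1] size [33.6 50. ] ang 85.9 z 79.8
top blueS n 649 c [ 594.2 -211. ] size [50.2 46.6] ang 25.2 z 80.2
top blueL n 1473 c [ 639.6 -443.6] size [67.5 72.3] ang 82.4 z 115.2
top mA n 2870 c [565.6 181.6] size [120.2  92. ] ang 0.8 z 36.4
top mB n 2768 c [567.6  38.1] size [120.1  89.7] ang 0.8 z 36.4
floor z 0.00039181927760112423
scene yellow n 260 c [ 430.9 -187.9] size [20.7 51.1] ang 58.1 z 78.4
scene green n 415 c [ 513.6 -386.2] size [33.8 51.8] ang 86.5 z 78.8
scene blueS n 747 c [ 594.8 -211.6] size [52.2 46.2] ang 25.8 z 79.1
scene blueL n 1576 c [ 640.2 -444.6] size [69.2 72.3] ang 82.6 z 114.3
scene mA n 3725 c [565.4 181.5] size [122.3  89.1] ang 0.6 z 35.1
scene mB n 3413 c [567.5  37.2] size [122.7  89.8] ang 1.0 z 35.1
floor z -0.000860850985987649
```

View pics/crop.png

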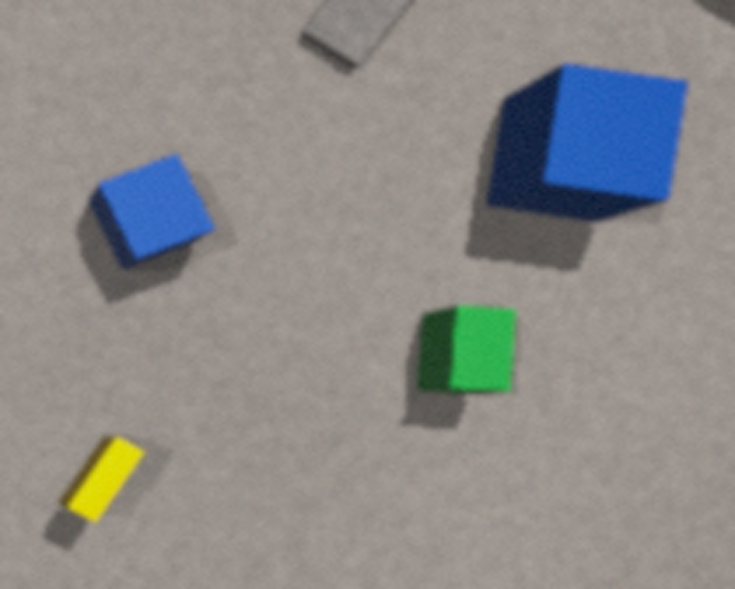

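View pics/crop2.png

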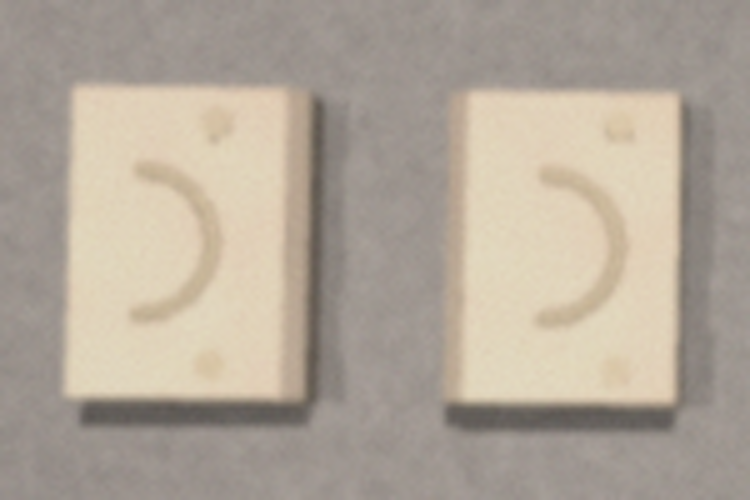

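Two blues are possible: the small one at (373,208) measures 46.6 x 50.2 x 80 mm. The large one at (499,186) measures 67 x 72 x 115 mm. The small one is thick_block, and the crop and both cameras agree. The gap comes out at about 51–54 mm, centred near (0.5666, 0.1096), with its axis at about 0.8°. Next I'll write a planning helper.

```bash
cat > plan.py <<'E'
# usage: plan.py x y z heading_deg grip [n]  -> prints suggested rows from measured pose
import sys, numpy as np
from scipy.spatial.transform import Rotation as R
from plant import state
def down(h):
    h=np.radians(h); x=np.array([np.cos(h),np.sin(h),0]); z=np.array([0,0,-1.]); return R.from_matrix(np.stack([x,np.cross(z,x),z],1))
def main(x,y,z,h,g,n=0):
    s=state(); p=np.array(s["tool_pos"]); q=s["tool_rot"]; r=R.from_quat([q[1],q[2],q[3],q[0]])
    xa=r.as_matrix()[:,0]; print("t",round(s["time"],2),"pos",p.round(4),"head",np.degrees(np.arctan2(xa[1],xa[0])).round(1),"grip",round(s["gripper_width"],3),"F",np.round(s["contact_force"],1))
    T=np.array([x,y,z]); Q=down(h); d=T-p; w=(r.inv()*Q).as_rotvec()
    n=int(n) or max(1,int(np.ceil(max(np.linalg.norm(d)/.0385, np.degrees(np.abs(w)).max()/4.9)))); rows=[]
    r0=r; p0=p
    for i in range(1,n+1):
        Pi=p0+d*i/n; Qi=r0*R.from_rotvec(w*i/n)
        sh=np.round(r.inv().apply(Pi-p)/.04,2); tu=np.round(np.degrees((r.inv()*Qi).as_rotvec())/5,2)
        p=p+r.apply(sh*.04); r=r*R.from_rotvec(np.radians(tu*5)); rows.append([*map(float,tu),*map(float,sh),g])
    print(n,"rows; max",np.abs(np.array(rows)[:,:6]).max())
    for i in range(0,n,8): print(str(rows[i:i+8]).replace(".0,",",").replace(" ",""))
main(*map(float,sys.argv[1:]))
E
python3 plan.py 0.4305 -0.1877 0.16 -120.8 1
```

```text
t 0.1 pos [ 0.1785 -0.5983  0.1907] head -73.4 grip 1.0 F [ 0.1  0.4 -0.6]
13 rows; max 0.93
[[0,0,0.73,-0.62,-0.69,0.06,1.0],[0,0,0.73,-0.66,-0.65,0.06,1.0],[0,0,0.73,-0.7,-0.61,0.06,1.0],[0,0.01,0.73,-0.74,-0.56,0.06,1.0],[0,-0,0.73,-0.77,-0.51,0.06,1.0],[0,-0,0.73,-0.8,-0.46,0.06,1.0],[0,0,0.72,-0.83,-0.41,0.06,1.0],[0,0,0.73,-0.86,-0.36,0.06,1.0]]
[[0,0,0.73,-0.87,-0.3,0.06,1.0],[0.01,0,0.73,-0.9,-0.24,0.06,1.0],[-0,0.01,0.73,-0.9,-0.19,0.06,1.0],[-0,-0,0.73,-0.92,-0.13,0.06,1.0],[-0,0,0.73,-0.93,-0.07,0.06,1.0]]
```

Call:
carry_out:
  moves:
    - [[0,0,0.73,-0.62,-0.69,0.06,1],[0,0,0.73,-0.66,-0.65,0.06,1],[0,0,0.73,-0.7,-0.61,0.06,1],[0,0,0.73,-0.74,-0.56,0.06,1],[0,0,0.73,-0.77,-0.51,0.06,1],[0,0,0.73,-0.8,-0.46,0.06,1],[0,0,0.73,-0.83,-0.41,0.06,1],[0,0,0.73,-0.86,-0.36,0.06,1]]

```text
time: 0.77
tool_pos: [0.3342, -0.3444, 0.172]
tool_rot: [0.0, -0.624, 0.782, 0.0]
contact_force: [1.1, -0.4, -0.6]
gripper_width: 1.002
```

Call:
carry_out:
  moves:
    - [[0,0,0.73,-0.87,-0.3,0.06,1],[0,0,0.73,-0.9,-0.24,0.06,1],[0,0,0.73,-0.9,-0.19,0.06,1],[0,0,0.73,-0.92,-0.13,0.06,1],[0,0,0.73,-0.93,-0.07,0.06,1],[0,0,0,0,0,0,1],[0,0,0,0,0,0,1]]

```text
time: 1.35
tool_pos: [0.431, -0.1866, 0.1599]
tool_rot: [-0.0, -0.496, 0.869, 0.0]
contact_force: [0.1, -0.5, 0.8]
gripper_width: 0.997
```

```bash
python3 plan.py 0.4305 -0.1877 0.05 -121 1
python3 - <<'E'
from plant import *
import cv2,numpy as np
from scipy.spatial.transform import Rotation as R
from h import *
s=state();f=grab_frame("wrist");q=s["tool_rot"]
T=np.eye(4);T[:3,:3]=R.from_quat([q[1],q[2],q[3],q[0]]).as_matrix();T[:3,3]=s["tool_pos"]
W=cloud(f,T@f["hand_eye"]);cv2.imwrite("pics/w1.png",f["frame"][:,:,::-1])
hsv=cv2.cvtColor(f["frame"],cv2.COLOR_RGB2HSV)
m=(abs(W[...,2]-.08)<.006)&(abs(hsv[...,0].astype(int)-28)<8)&(hsv[...,1]>120)
rect(W,m,"yellow")
E
```

```text
t 1.35 pos [ 0.431  -0.1866  0.1599] head -120.6 grip 0.997 F [ 0.1 -0.5  0.8]
3 rows; max 0.92
[[0,-0,0.03,0.01,-0,0.92,1.0],[0.01,-0,0.03,0.01,-0,0.91,1.0],[0,-0,0.02,0.01,-0.01,0.92,1.0]]
yellow n 1417 c [ 429.7 -189.4] size [17.5 49.6] ang 59.0 z 80.5
```

View pics/w1.png

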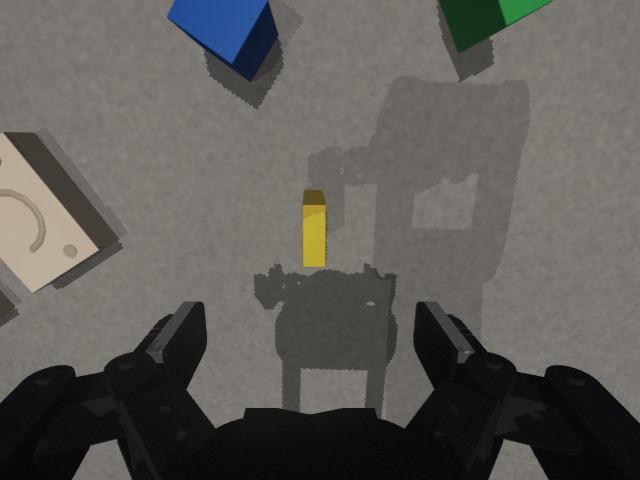

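The wrist view shows yellow at (314,235), lined up with the jaws. It agrees with the top camera within 2 mm. Now I'll descend and grip.

Call:
carry_out:
  moves:
    - [[0,0,0.03,0.03,0,0.92,1],[0,0,0.02,0.02,0.01,0.92,1],[0,0,0.02,0,0,0.92,1],[0,0,0,0,0,0,1],[0,0,0,0,0,0,-1],[0,0,0,0,0,0,-1],[0,0,0,0,0,0,-1],[0,0,0,0,0,0,-1]]

```text
time: 2.07
tool_pos: [0.4313, -0.1914, 0.0532]
tool_rot: [0.001, -0.491, 0.871, -0.002]
contact_force: [0.3, -0.2, 1.1]
gripper_width: 0.454
```

Call:
carry_out:
  moves:
    - [[0,0,0,0,0,0,-1],[0,0,0,0,0,0,-1],[0,0,0,0,0,0,-1],[0,0,0,0,0,0,-1],[0,0,0,0,0,0,-1],[0,0,0,0,0,0,-1]]

```text
time: 2.57
tool_pos: [0.4294, -0.1897, 0.0502]
tool_rot: [-0.0, -0.491, 0.871, 0.0]
contact_force: [-0.4, 0.5, 0.7]
gripper_width: 0.002
```

```bash
python3 plan.py 0.430 -0.1885 0.16 -121 -1
```

```text
t 2.57 pos [ 0.4294 -0.1897  0.0502] head -121.2 grip 0.002 F [-0.4  0.5  0.7]
3 rows; max 0.92
[[0,-0,-0.01,-0.01,0,-0.92,-1.0],[0,-0,-0.01,-0.01,0,-0.91,-1.0],[0,-0,-0.02,-0.01,0,-0.92,-1.0]]
```

The gripper shut fully, so it isn't holding the block. I'll look.

```bash
cat > look.py <<'E'
import sys,cv2,numpy as np
from plant import *
from scipy.spatial.transform import Rotation as R
from h import *
tag=sys.argv[1]
for n in sys.argv[2:]:
    s=state();f=dict(grab_frame(n))
    if n=="wrist":
        q=s["tool_rot"];T=np.eye(4);T[:3,:3]=R.from_quat([q[1],q[2],q[3],q[0]]).as_matrix();T[:3,3]=s["tool_pos"]
        f["world_from_camera"]=T@f["hand_eye"]
    cv2.imwrite(f"pics/{n}_{tag}.png",f["frame"][:,:,::-1]);np.savez(f"{n}_{tag}.npz",**f)
    W=cloud(f);hsv=cv2.cvtColor(f["frame"],cv2.COLOR_RGB2HSV).astype(int)
    for c,h in dict(yellow=28,green=65,blue=110).items():
        m=(abs(hsv[...,0]-h)<10)&(hsv[...,1]>130)&(W[...,2]>.004)
        k,l,st,_=cv2.connectedComponentsWithStats(m.astype(np.uint8))
        for i in range(1,k):
            if st[i,4]>60:
                mm=l==i; zt=np.nanpercentile(W[mm][:,2],90); t=mm&(abs(W[...,2]-zt)<.005)
                if t.sum()>30: rect(W,t,f"{n} {c} px{st[i,:4]}")
E
python3 look.py g1 wrist scene
```

```text
wrist yellow px[289 214  39  85] n 1658 c [ 440.5 -195.7] size [17.7 25.5] ang 59.4 z 80.4
wrist blue px[135   0 106  54] n 273 c [ 565.2 -202.4] size [14.4  7. ] ang 62.8 z 70.3
scene yellow px[281 160  28  43] n 198 c [ 430.7 -188.6] size [19.9 51.2] ang 61.7 z 78.5
scene green px[164 165  27  28] n 361 c [ 514.6 -385.6] size [32.1 48.6] ang 85.9 z 78.9
scene blue px[ 73 189  67  73] n 1449 c [ 640.6 -444. ] size [68.5 71.8] ang 81.3 z 114.3
scene blue px[232 226  28  27] n 662 c [ 594.8 -210.8] size [49.9 44.3] ang 24.9 z 79.2
```

View pics/wrist_g1.png

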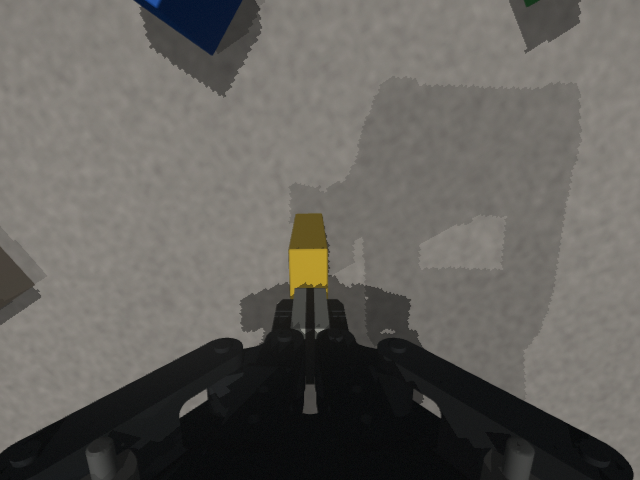

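View pics/scene_g1.png

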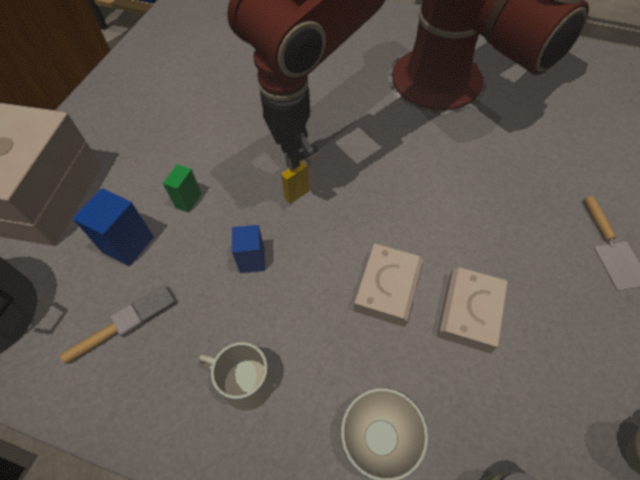

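Run:
```python
from h import *
f=np.load("wrist_g1.npz");W=cloud(f)
print(f["hand_eye"].round(3))
for v,u in [(270,310),(286,300),(295,303),(295,320),(305,303),(305,322),(320,303),(320,320),(335,285),(370,310),(410,310)]: print(v,u,W[v,u].round(4),f["z_map"][v,u])
f=np.load("scene_g1.npz");W=cloud(f)
for v,u in [(175,295),(160,292),(165,293),(155,292),(150,300),(130,290)]: print("s",v,u,W[v,u].round(4))
g=np.load("scene_g1.npz")["frame"][110:220,240:350,::-1]; cv2.imwrite("pics/sc.png",cv2.resize(g,None,fx=5,fy=5,interpolation=2))
```

```text
[[ 1.    -0.001 -0.     0.   ]
 [ 0.001  0.959  0.283 -0.073]
 [-0.    -0.283  0.959 -0.183]
 [ 0.     0.     0.     1.   ]]
270 310 [ 0.4421 -0.1977  0.0818] 0.16107039
286 300 [ 0.4372 -0.1893  0.0805] 0.1647458
295 303 [ 0.4405 -0.1934  0.1009] 0.14378765
295 320 [ 0.437  -0.1994  0.101 ] 0.14368893
305 303 [ 0.4405 -0.1936  0.11  ] 0.13496584
305 322 [ 0.4369 -0.1999  0.1103] 0.13464718
320 303 [ 0.4409 -0.1941  0.1227] 0.12271654
320 320 [ 0.4376 -0.199   0.1223] 0.123157926
335 285 [ 0.4456 -0.1908  0.1363] 0.10894679
370 310 [ 0.4251 -0.1874  0.1271] 0.12325662
410 310 [ 0.3135 -0.1198  0.0004] 0.28172824
s 175 295 [ 0.439  -0.1824  0.0756]
s 160 292 [ 0.4417 -0.1836  0.1202]
s 165 293 [ 0.4424 -0.1824  0.1079]
s 155 292 [ 0.444  -0.1813  0.1368]
s 150 300 [ 0.4598 -0.1578  0.1748]
s 130 290 [ 0.4623 -0.1705  0.2187]
```

View pics/sc.png

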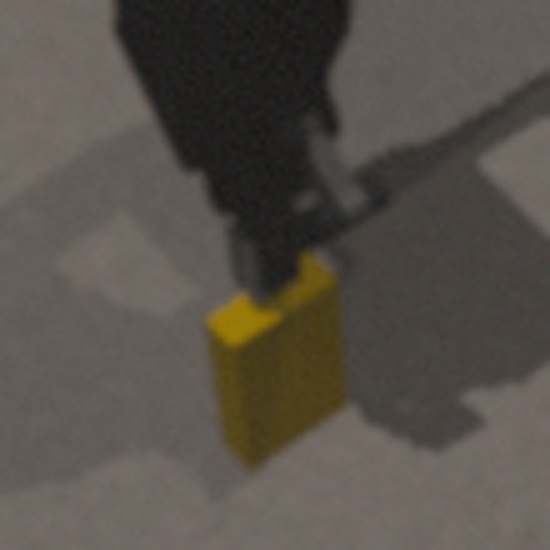

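Call:
carry_out:
  moves:
    - [[0,0,0,0,0,-0.5,-1],[0,0,0,0,0,-0.75,-1],[0,0,0,0,0,-0.75,-1],[0,0,0,0,0,0,-1],[0,0,0,0,0,0,-1]]

```text
time: 3.08
tool_pos: [0.4309, -0.1907, 0.1327]
tool_rot: [0.001, -0.491, 0.871, -0.002]
contact_force: [-1.4, 0.8, -0.5]
gripper_width: 0.001
```

```bash
python3 look.py g2 wrist scene;python3 - <<'E'
from h import *
g=np.load("scene_g2.npz")["frame"][90:220,240:350,::-1]; cv2.imwrite("pics/sc2.png",cv2.resize(g,None,fx=4,fy=4,interpolation=2))
E
```

```text
wrist yellow px[296 198  26  86] n 1756 c [ 429.6 -189.2] size [17.5 50.6] ang 59.2 z 80.5
wrist green px[448   0  99  46] n 339 c [ 489.4 -377. ] size [20.4  9.1] ang 56.9 z 79.9
wrist blue px[142   0 126  81] n 3805 c [ 591.6 -210.3] size [49.4 40.1] ang 25.0 z 80.3
scene yellow px[281 161  28  42] n 240 c [ 430.3 -188.1] size [19.4 50.6] ang 59.8 z 78.6
scene green px[164 165  27  31] n 358 c [ 514.3 -385.3] size [30.8 50.9] ang 88.3 z 79.1
scene blue px[ 73 189  68  72] n 1454 c [ 640.8 -444.2] size [69.3 71.5] ang 82.5 z 114.4
scene blue px[232 226  28  27] n 653 c [ 594.9 -210.7] size [49.9 44.4] ang 24.8 z 79.1
```

View pics/sc2.png

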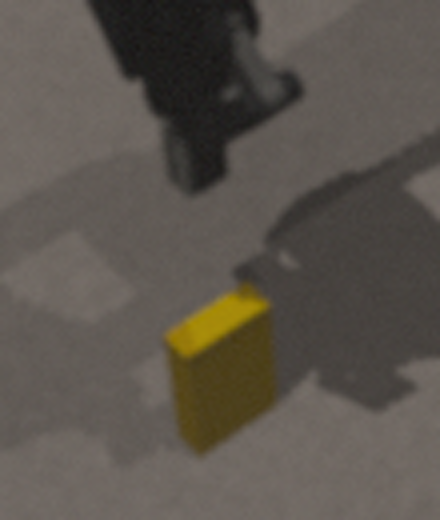

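View pics/wrist_g2.png

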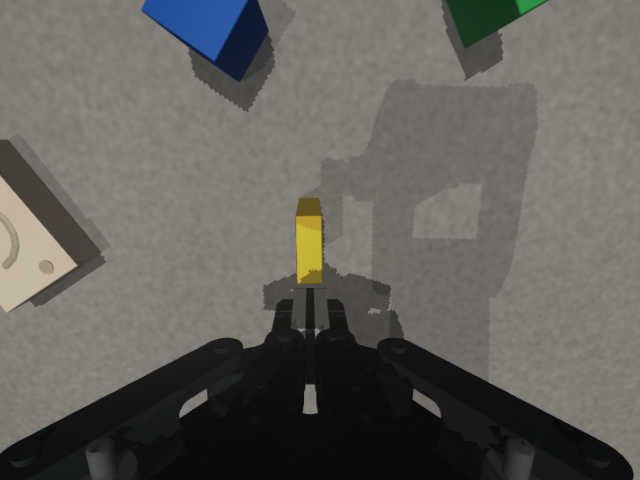

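Run:
```python
from h import *
f=np.load("wrist_g2.npz");W=cloud(f);z=f["z_map"]
print("wrist column 303:",[(v,z[v,303].round(3),W[v,303].round(3).tolist()) for v in range(283,300,2)])
f=np.load("scene_g2.npz");W=cloud(f)
for u in (285,288,291): print(u,[(v,W[v,u].round(3).tolist()) for v in range(124,142,2)])
from plant import manip; print([a for a in dir(manip) if a[0]!="_"], {a:getattr(manip,a) for a in dir(manip) if a[0]!="_"})
```

```text
wrist column 303: [(283, np.float32(0.252), [0.411, -0.173, 0.082]), (285, np.float32(0.339), [0.381, -0.153, 0.002]), (287, np.float32(0.34), [0.379, -0.152, 0.001]), (289, np.float32(0.148), [0.442, -0.194, 0.179]), (291, np.float32(0.147), [0.442, -0.194, 0.18]), (293, np.float32(0.144), [0.442, -0.195, 0.183]), (295, np.float32(0.142), [0.442, -0.195, 0.185]), (297, np.float32(0.141), [0.442, -0.195, 0.186]), (299, np.float32(0.14), [0.442, -0.194, 0.188])]
285 [(124, [0.447, -0.186, 0.212]), (126, [0.443, -0.189, 0.202]), (128, [0.441, -0.19, 0.196]), (130, [0.443, -0.189, 0.194]), (132, [0.441, -0.191, 0.186]), (134, [0.444, -0.19, 0.185]), (136, [0.442, -0.191, 0.178]), (138, [0.443, -0.191, 0.175]), (140, [0.3, -0.266, -0.002])]
288 [(124, [0.451, -0.178, 0.219]), (126, [0.443, -0.183, 0.204]), (128, [0.443, -0.183, 0.2]), (130, [0.442, -0.184, 0.195]), (132, [0.443, -0.184, 0.191]), (134, [0.44, -0.186, 0.182]), (136, [0.442, -0.186, 0.18]), (138, [0.439, -0.187, 0.172]), (140, [0.299, -0.26, -0.001])]
291 [(124, [0.457, -0.17, 0.227]), (126, [0.456, -0.171, 0.221]), (128, [0.455, -0.172, 0.216]), (130, [0.44, -0.18, 0.194]), (132, [0.442, -0.179, 0.192]), (134, [0.44, -0.181, 0.185]), (136, [0.442, -0.18, 0.182]), (138, [0.29, -0.257, -0.003]), (140, [0.296, -0.254, -0.002])]
['IKError', 'grip_depth'] {'IKError': <class 'plant.IKError'>, 'grip_depth': 0.0187}
```

Both cameras independently put the real fingertips about 42 mm behind the reported TCP: tips at z≈0.175 with TCP z at 0.133. The jaws therefore closed in air above the block, which hasn't moved. From here I'll take tip z ≈ TCP z + 0.042 and re-grip lower, watching the force.

Call:
carry_out:
  moves:
    - [[0,0,0,0,0,0,1],[0,0,0,0,0,0,1],[0,0,0,0,0,0,1],[0,0,0,0,0,0,1],[0,0,0,0,0,0,1],[0,0,0,0,0,0,1],[0,0,0,0,0,0,1],[0,0,0,0,0,0,1]]

```text
time: 3.85
tool_pos: [0.4295, -0.1898, 0.1302]
tool_rot: [0.0, -0.491, 0.871, -0.0]
contact_force: [0.5, 0.9, 0.4]
gripper_width: 1.001
```

```bash
python3 plan.py 0.430 -0.1885 0.006 -120.8 1 5
```

```text
t 3.85 pos [ 0.4295 -0.1898  0.1302] head -121.2 grip 1.001 F [0.5 0.9 0.4]
5 rows; max 0.63
[[-0,-0,-0.02,-0.01,0,0.62,1.0],[-0,-0,-0.01,-0,0,0.62,1.0],[-0,-0,-0.02,-0.01,0,0.62,1.0],[-0,-0,-0.01,-0.01,0.01,0.62,1.0],[-0,-0,-0.02,-0,-0,0.63,1.0]]
```

Call:
carry_out:
  moves:
    - [[0,0,0,-0.01,0,0.62,1],[0,0,0,-0.01,0,0.62,1],[0,0,0,-0.01,0,0.62,1],[0,0,0,0,0,0.62,1],[0,0,0,0,0,0.4,1],[0,0,0,0,0,0.2,1],[0,0,0,0,0,0,1]]

```text
time: 4.43
tool_pos: [0.4286, -0.1878, 0.005]
tool_rot: [-0.001, -0.491, 0.871, 0.002]
contact_force: [0.2, -0.0, 0.2]
gripper_width: 0.999
```

Call:
carry_out:
  moves:
    - [[0,0,0,0,0,0,-1],[0,0,0,0,0,0,-1],[0,0,0,0,0,0,-1],[0,0,0,0,0,0,-1],[0,0,0,0,0,0,-1],[0,0,0,0,0,0,-1],[0,0,0,0,0,0,-1],[0,0,0,0,0,0,-1]]

```text
time: 5.1
tool_pos: [0.4308, -0.1892, 0.0079]
tool_rot: [0.0, -0.491, 0.871, -0.001]
contact_force: [-1.1, 0.1, 4.6]
gripper_width: 0.204
```

```bash
python3 look.py g3 scene;python3 plan.py 0.430 -0.1885 0.1 -120.8 -1
python3 - <<'E'
from h import *
g=np.load("scene_g3.npz")["frame"][90:220,240:350,::-1]; cv2.imwrite("pics/sc3.png",cv2.resize(g,None,fx=4,fy=4,interpolation=2))
E
```

```text
scene yellow px[281 168  28  35] n 90 c [ 443.5 -195.7] size [19.9 20.9] ang 55.4 z 78.7
scene green px[164 165  27  28] n 362 c [ 514.8 -385.1] size [31.6 49.7] ang 86.2 z 78.9
scene blue px[ 73 189  70  72] n 1448 c [ 640.6 -444.2] size [67.3 71.9] ang 81.7 z 114.3
scene blue px[232 226  28  27] n 663 c [ 594.9 -210.7] size [50.5 44.1] ang 24.6 z 79.1
t 5.15 pos [ 0.4308 -0.1892  0.0079] head -121.2 grip 0.202 F [-0.6  0.7  4.5]
3 rows; max 0.77
[[-0.01,-0,-0.03,-0,0.01,-0.77,-1.0],[-0,-0,-0.02,-0,0,-0.77,-1.0],[-0.01,-0,-0.03,-0,0.01,-0.76,-1.0]]
```

View pics/sc3.png

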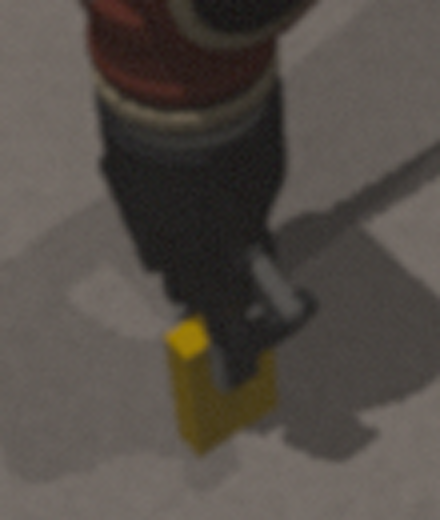

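Gripped at 0.203, about 17 mm. Lifting now, then over to the gap.

Call:
carry_out:
  moves:
    - [[0,0,0,0,0,-0.4,-1],[0,0,0,0,0,-0.7,-1],[0,0,0,0,0,-0.7,-1],[0,0,0,0,0,-0.4,-1],[0,0,0,0,0,0,-1]]

```text
time: 5.57
tool_pos: [0.4324, -0.1902, 0.0989]
tool_rot: [0.002, -0.491, 0.871, -0.003]
contact_force: [-0.9, 0.3, -0.8]
gripper_width: 0.197
```

```bash
python3 plan.py 0.5666 0.1096 0.1 -89.2 -1
```

```text
t 5.57 pos [ 0.4324 -0.1902  0.0989] head -121.2 grip 0.197 F [-0.9  0.3 -0.8]
9 rows; max 0.91
[[-0.01,-0,-0.71,-0.91,0.11,-0,-1.0],[-0.01,-0.01,-0.71,-0.91,0.06,-0.01,-1.0],[-0.01,0,-0.71,-0.91,-0,-0,-1.0],[-0.01,-0,-0.71,-0.91,-0.06,-0,-1.0],[-0,-0,-0.71,-0.9,-0.11,-0.01,-1.0],[-0.01,-0.01,-0.72,-0.9,-0.17,-0,-1.0],[-0.01,0,-0.71,-0.89,-0.23,-0,-1.0],[-0.01,-0,-0.71,-0.86,-0.28,-0.01,-1.0]]
[[-0.01,-0,-0.71,-0.85,-0.33,0,-1.0]]
```

Call:
carry_out:
  moves:
    - [[0,0,-0.71,-0.91,0.11,0,-1],[0,0,-0.71,-0.91,0.06,0,-1],[0,0,-0.71,-0.91,0,0,-1],[0,0,-0.71,-0.91,-0.06,0,-1],[0,0,-0.71,-0.9,-0.11,0,-1],[0,0,-0.71,-0.9,-0.17,0,-1],[0,0,-0.71,-0.89,-0.23,0,-1],[0,0,-0.71,-0.86,-0.28,0,-1]]

```text
time: 6.23
tool_pos: [0.5486, 0.0794, 0.0924]
tool_rot: [-0.001, -0.691, 0.723, 0.001]
contact_force: [0.8, -0.4, -1.0]
gripper_width: 0.196
```

Call:
carry_out:
  moves:
    - [[0,0,-0.71,-0.85,-0.33,0,-1],[0,0,0,0,0,0,-1],[0,0,0,0,0,0,-1],[0,0,0,0,0,0,-1]]

```text
time: 6.57
tool_pos: [0.5631, 0.1107, 0.0928]
tool_rot: [0.001, 0.712, -0.702, -0.001]
contact_force: [-0.6, -0.4, -1.3]
gripper_width: 0.201
```

```bash
python3 look.py t1 wrist; python3 plan.py 0.5666 0.1096 0.02 -89.2 -1
python3 - <<'E'
from h import *
f=np.load("wrist_t1.npz");W=cloud(f)
# mould top edges: z in 34-40; profile along y for several x
for x in (.58,.59,.6,.61):
    m=(abs(W[...,0]-x)<.004)&(W[...,2]>-.01)&(W[...,2]<.05)&(W[...,1]>.06)&(W[...,1]<.16)
    P=W[m]; P=P[np.argsort(P[:,1])]
    for lo,hi in ((.06,.11),(.11,.16)):
        q=P[(P[:,1]>lo)&(P[:,1]<hi)]
        fl=q[q[:,2]<.006,1]; b=q[(q[:,2]>.029)&(q[:,2]<.034)]; t=q[q[:,2]>.0345,1]
        s=1 if hi<.12 else -1
        # wall face estimate from bevel: y_face = y -/+ ; at z=.028+d bevel is d from face
        yf=np.median(b[:,1]+s*(b[:,2]-.028)) if len(b) else None
        print(x,"floor",fl.min().round(4) if len(fl) else 0,fl.max().round(4) if len(fl) else 0,"face",yf,"n",len(b))
E
```

```text
wrist yellow px[284 230  53 179] n 6250 c [562.7 110.1] size [50.9 18.4] ang 0.4 z 165.4
t 6.62 pos [0.5632 0.1101 0.0932] head -89.3 grip 0.202 F [-0.3 -0.1 -0.2]
2 rows; max 0.92
[[0.02,-0,-0.01,0.01,-0.04,0.92,-1.0],[0.01,-0.01,-0.01,0,-0.05,0.91,-1.0]]
0.58 floor 0.0822 0.1093 face 0.08286148773206413 n 89
0.58 floor 0.1101 0.1359 face 0.13516657101545318 n 84
0.59 floor 0.0823 0.1095 face 0.08300916996597896 n 92
0.59 floor 0.1102 0.136 face 0.13528302927696567 n 92
0.6 floor 0.0825 0.1096 face 0.083069705402702 n 85
0.6 floor 0.1103 0.1362 face 0.13544776381207563 n 88
0.61 floor 0.0827 0.1097 face 0.08335326872617999 n 97
0.61 floor 0.1104 0.1363 face 0.13574301206561168 n 96
```

View pics/wrist_t1.png

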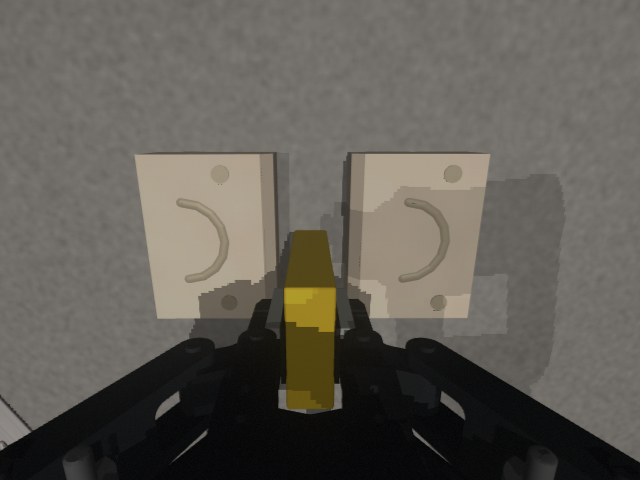

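The wrist view shows the yellow block (310,350) centred over the gap, between the mould edges at about (275,220) and (350,220). The bevels give a gap of about 52.5–53.5 mm centred at y≈0.109. Lowering it fully, gently at the end.

Call:
carry_out:
  moves:
    - [[0,0,0,0.02,-0.08,0.6,-1],[0,0,0,0,0,0.6,-1],[0,0,0,0,0,0.5,-1],[0,0,0,0,0,0.2,-1],[0,0,0,0,0,0.1,-1],[0,0,0,0,0,0.05,-1],[0,0,0,0,0,0,-1],[0,0,0,0,0,0,-1]]

```text
time: 7.28
tool_pos: [0.5689, 0.1099, 0.0145]
tool_rot: [-0.001, 0.712, -0.703, 0.001]
contact_force: [0.2, 0.7, -0.4]
gripper_width: 0.203
```

```bash
python3 plan.py 0.5666 0.1096 0.005 -89.2 -1; python3 look.py t2 wrist top
```

```text
t 7.28 pos [0.5689 0.1099 0.0145] head -89.3 grip 0.203 F [ 0.2  0.7 -0.4]
1 rows; max 0.24
[[-0.03,0,-0.01,0.01,0.06,0.24,-1.0]]
wrist yellow px[284 230  53 179] n 6281 c [568.2 109.2] size [50.6 18.5] ang 0.8 z 87.1
top green px[452 239  25  27] n 374 c [ 512.7 -384.6] size [32.  47.6] ang 86.7 z 80.2
top blue px[470 161  56  49] n 1250 c [ 639.  -442.7] size [65.8 70.8] ang 82.4 z 115.5
top blue px[358 191  33  33] n 547 c [ 593.2 -210.7] size [48.5 45. ] ang 24.3 z 80.4
```

Block top is at 0.087, so about 7 mm remain.

Call:
carry_out:
  moves:
    - [[0,0,0,0,0,0.08,-1],[0,0,0,0,0,0.06,-1],[0,0,0,0,0,0.04,-1],[0,0,0,0,0,0.02,-1],[0,0,0,0,0,0.02,-1],[0,0,0,0,0,0,-1],[0,0,0,0,0,0,-1]]

```text
time: 7.97
tool_pos: [0.5687, 0.1102, 0.0078]
tool_rot: [-0.0, 0.712, -0.702, 0.0]
contact_force: [-7.8, -0.3, 17.0]
gripper_width: 0.203
```

```bash
python3 look.py t3 wrist scene
```

```text
wrist yellow px[284 231  53 178] n 6273 c [568.1 109.5] size [50.6 18.5] ang 0.8 z 80.5
scene yellow px[422 275  22  39] n 235 c [575.9 110.3] size [37.4 18.1] ang 0.3 z 79.0
scene green px[164 165  27  28] n 362 c [ 514.3 -385.2] size [31.6 50.2] ang 88.1 z 78.9
scene blue px[ 73 189  67  72] n 1461 c [ 640.7 -444.1] size [67.3 71.5] ang 82.0 z 114.3
scene blue px[232 226  28  27] n 651 c [ 594.9 -210.6] size [49.5 43.7] ang 24.5 z 79.1
```

View pics/scene_t3.png

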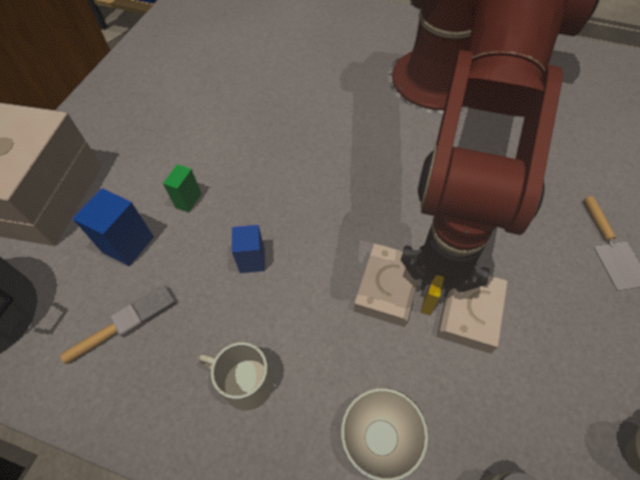

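Yellow is on the bench in the gap: its top is at 0.0805, reaction about 17 N, and roughly 35 mm is left across the gap. With the gap at about 53 mm, the 46 mm block should go in. I'll lift yellow out and set it at (0.44, -0.08).

Call:
carry_out:
  moves:
    - [[0,0,0,0,0,-0.3,-1],[0,0,0,0,0,-0.6,-1],[0,0,0,0,0,-0.7,-1],[0,0,0,0,0,-0.6,-1],[0,0,0,0,0,0,-1],[0,0,0,0,0,0,-1]]

```text
time: 8.57
tool_pos: [0.5692, 0.1102, 0.0942]
tool_rot: [-0.002, 0.712, -0.702, 0.001]
contact_force: [0.0, -0.1, -0.9]
gripper_width: 0.203
```

```bash
python3 plan.py 0.44 -0.08 0.09 -89.2 -1
```

```text
t 8.57 pos [0.5692 0.1102 0.0942] head -89.2 grip 0.203 F [ 0.  -0.1 -0.9]
6 rows; max 0.79
[[-0.01,0,-0,0.79,0.55,0.01,-1.0],[-0.01,0,-0,0.78,0.55,0.02,-1.0],[-0,0,-0,0.79,0.55,0.02,-1.0],[-0.01,0,-0.01,0.78,0.54,0.01,-1.0],[-0.01,0,0,0.79,0.55,0.02,-1.0],[-0.01,0,0,0.78,0.55,0.02,-1.0]]
```

Call:
carry_out:
  moves:
    - [[0,0,0,0.79,0.55,0,-1],[0,0,0,0.79,0.55,0,-1],[0,0,0,0.79,0.55,0,-1],[0,0,0,0.79,0.55,0,-1],[0,0,0,0.79,0.55,0,-1],[0,0,0,0.79,0.55,0,-1],[0,0,0,0,0,0,-1],[0,0,0,0,0,0,-1]]

```text
time: 9.23
tool_pos: [0.4361, -0.0821, 0.0901]
tool_rot: [0.001, 0.71, -0.704, -0.001]
contact_force: [0.4, 0.2, -0.4]
gripper_width: 0.203
```

Call:
carry_out:
  moves:
    - [[0,0,0,0,0,0.6,-1],[0,0,0,0,0,0.6,-1],[0,0,0,0,0,0.5,-1],[0,0,0,0,0,0.2,-1],[0,0,0,0,0,0,-1],[0,0,0,0,0,0,-1]]

```text
time: 9.73
tool_pos: [0.4381, -0.0805, 0.0157]
tool_rot: [0.0, 0.712, -0.702, -0.001]
contact_force: [-0.5, 0.0, -0.3]
gripper_width: 0.202
```

```bash
python3 plan.py 0.44 -0.08 0.008 -89.2 -1; python3 look.py p1 wrist
```

```text
t 9.73 pos [ 0.4381 -0.0805  0.0157] head -89.2 grip 0.202 F [-0.5  0.  -0.3]
1 rows; max 0.19
[[0.02,0.01,0,-0.01,-0.05,0.19,-1.0]]
wrist yellow px[284 230  53 179] n 6266 c [437.6 -81.3] size [50.9 18.5] ang 0.8 z 88.4
wrist blue px[554   0  86  33] n 235 c [ 563.9 -200.9] size [6. 3.] ang 35.1 z 35.2
```

Call:
carry_out:
  moves:
    - [[0,0,0,0,0,0.1,-1],[0,0,0,0,0,0.06,-1],[0,0,0,0,0,0.04,-1],[0,0,0,0,0,0.02,-1],[0,0,0,0,0,0,-1],[0,0,0,0,0,0,-1]]

```text
time: 10.28
tool_pos: [0.4386, -0.0814, 0.0079]
tool_rot: [-0.0, 0.712, -0.702, 0.0]
contact_force: [-0.9, 0.6, 2.0]
gripper_width: 0.199
```

Call:
carry_out:
  moves:
    - [[0,0,0,0,0,0,-0.3],[0,0,0,0,0,0,0],[0,0,0,0,0,0,0.4],[0,0,0,0,0,0,1],[0,0,0,0,0,0,1],[0,0,0,0,0,0,1],[0,0,0,0,0,0,1],[0,0,0,0,0,0,1]]

```text
time: 10.95
tool_pos: [0.4382, -0.0813, 0.0074]
tool_rot: [0.0, 0.712, -0.702, 0.0]
contact_force: [0.3, -0.4, -0.5]
gripper_width: 1.005
```

Call:
carry_out:
  moves:
    - [[0,0,0,0,0,-0.3,1],[0,0,0,0,0,-0.7,1],[0,0,0,0,0,-0.8,1],[0,0,0,0,0,-0.8,1],[0,0,0,0,0,-0.5,1],[0,0,0,0,0,0,1]]

```text
time: 11.45
tool_pos: [0.4417, -0.0825, 0.1374]
tool_rot: [-0.002, 0.712, -0.702, 0.005]
contact_force: [0.1, 0.4, 0.4]
gripper_width: 1.001
```

```bash
python3 look.py p2 wrist scene; python3 plan.py 0.5945 -0.211 0.12 -64.8 1
```

```text
wrist yellow px[295 200  26  84] n 1703 c [437.5 -81.8] size [50.3 17.6] ang 1.1 z 80.5
wrist blue px[437   0 139  82] n 4001 c [ 587.5 -214.5] size [37.9 46.3] ang 24.7 z 80.3
scene yellow px[340 177  16  46] n 238 c [438.6 -81.5] size [50.4 18.7] ang 1.1 z 78.7
scene green px[164 165  27  25] n 362 c [ 514.4 -385. ] size [30.6 50.1] ang 86.2 z 79.1
scene blue px[ 73 189  64  72] n 1449 c [ 640.5 -443.8] size [67.9 71.8] ang 81.7 z 114.4
scene blue px[232 226  28  27] n 658 c [ 594.5 -210.8] size [49.9 43.6] ang 24.5 z 79.2
t 11.55 pos [ 0.4388 -0.0815  0.1322] head -89.2 grip 1.001 F [-0.4  0.5 -0.5]
6 rows; max 0.82
[[-0,-0,-0.81,0.55,-0.64,0.05,1.0],[-0.01,-0,-0.82,0.59,-0.6,0.05,1.0],[0,-0.01,-0.81,0.63,-0.56,0.06,1.0],[-0,0,-0.82,0.68,-0.51,0.05,1.0],[-0.01,-0,-0.81,0.7,-0.46,0.05,1.0],[0,-0,-0.82,0.74,-0.42,0.05,1.0]]
```

Yellow is standing at (0.438, -0.082). On to the small blue block.

Call:
carry_out:
  moves:
    - [[0,0,-0.82,0.55,-0.64,0.05,1],[0,0,-0.82,0.59,-0.6,0.05,1],[0,0,-0.82,0.63,-0.56,0.05,1],[0,0,-0.82,0.68,-0.51,0.05,1],[0,0,-0.82,0.7,-0.46,0.05,1],[0,0,-0.82,0.74,-0.42,0.05,1],[0,0,0,0,0,0,1],[0,0,0,0,0,0,1]]

```text
time: 12.22
tool_pos: [0.5932, -0.2106, 0.1155]
tool_rot: [0.0, 0.845, -0.535, -0.003]
contact_force: [-0.1, 0.1, 0.2]
gripper_width: 0.998
```

```bash
python3 look.py b1 wrist;  python3 plan.py 0.5945 -0.211 0.01 -65 1
```

```text
wrist yellow px[ 42 290  88  87] n 937 c [448.1 -81.7] size [31.7 19.1] ang 1.0 z 80.5
wrist green px[412 369  22  38] n 104 c [ 500.3 -370.4] size [ 2.2 21.3] ang 87.0 z 30.6
wrist blue px[276 198  73  92] n 5133 c [ 593.7 -212.2] size [50.1 45.6] ang 25.1 z 80.5
wrist blue px[514 239 126 161] n 827 c [ 625.8 -410.5] size [ 4.8 35.3] ang 79.7 z 106.9
t 12.27 pos [ 0.5928 -0.2099  0.1164] head -64.7 grip 1.001 F [ 0.3  0.7 -0.2]
3 rows; max 0.89
[[0.01,0.02,0.02,0.02,-0.01,0.89,1.0],[0.01,0.01,0.02,0.01,-0.01,0.88,1.0],[0.02,0.02,0.02,0.02,-0.01,0.89,1.0]]
```

View pics/wrist_b1.png

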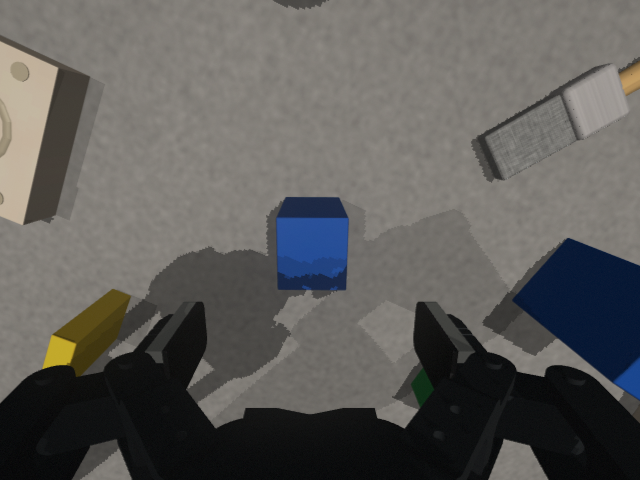

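The wrist view has the blue block centred at (313,253), with its 46 mm side across the jaws. Descending.

Call:
carry_out:
  moves:
    - [[0,0,0,0.02,-0.02,0.8,1],[0,0,0,0.02,-0.02,0.8,1],[0,0,0,0,0,0.7,1],[0,0,0,0,0,0.4,1],[0,0,0,0,0,0.15,1],[0,0,0,0,0,0,1],[0,0,0,0,0,0,-1],[0,0,0,0,0,0,-1]]

```text
time: 12.93
tool_pos: [0.5976, -0.2116, 0.0077]
tool_rot: [-0.0, 0.845, -0.535, 0.002]
contact_force: [0.3, -0.3, -0.1]
gripper_width: 0.751
```

Call:
carry_out:
  moves:
    - [[0,0,0,0,0,0,-1],[0,0,0,0,0,0,-1],[0,0,0,0,0,0,-1],[0,0,0,0,0,0,-1],[0,0,0,0,0,0,-1],[0,0,0,0,0,0,-1]]

```text
time: 13.43
tool_pos: [0.5977, -0.2116, 0.0078]
tool_rot: [-0.0, 0.845, -0.535, 0.001]
contact_force: [-1.6, 2.5, 6.6]
gripper_width: 0.526
```

```bash
python3 look.py b2 wrist;  python3 plan.py 0.5945 -0.211 0.01 -65 1
```

```text
wrist yellow px[  0 369  39  75] n 509 c [448.2 -90.5] size [34.   9.4] ang 15.0 z 25.2
wrist green px[465 459  31  21] n 105 c [ 522.7 -372. ] size [11.8  2.6] ang 1.5 z 15.6
wrist blue px[243 236 134 179] n 15180 c [ 595.1 -213.8] size [49.7 46.7] ang 25.2 z 80.7
wrist blue px[601 345  39  71] n 327 c [ 615.8 -408.7] size [ 4.1 15.2] ang 86.4 z 21.7
t 13.48 pos [ 0.5977 -0.2116  0.0078] head -64.6 grip 0.527 F [-1.4  2.9  6.3]
1 rows; max 0.07
[[-0.02,-0.02,0.07,-0.05,0.07,-0.06,1.0]]
```

Gripped at 0.527, about 45 mm. Lifting.

Call:
carry_out:
  moves:
    - [[0,0,0,0,0,-0.3,-1],[0,0,0,0,0,-0.7,-1],[0,0,0,0,0,-0.8,-1],[0,0,0,0,0,-0.5,-1],[0,0,0,0,0,0,-1],[0,0,0,0,0,0,-1]]

```text
time: 13.98
tool_pos: [0.5972, -0.2117, 0.0988]
tool_rot: [-0.0, 0.845, -0.535, 0.001]
contact_force: [-0.3, 0.5, -3.7]
gripper_width: 0.53
```

```bash
python3 look.py b3 wrist;  python3 plan.py 0.567 0.1095 0.1 -89.2 -1
```

```text
wrist yellow px[ 14 302 102 116] n 1928 c [438.1 -81.9] size [51.7 18.7] ang 0.8 z 80.5
wrist green px[433 413  57  67] n 852 c [ 506.6 -385.1] size [34.5 20.3] ang 76.4 z 80.5
wrist blue px[243 236 134 179] n 15165 c [ 594.4 -214. ] size [50.2 46.6] ang 25.4 z 171.7
wrist blue px[518 249 122 164] n 825 c [ 625.  -409.9] size [ 4.1 33.8] ang 83.5 z 96.9
t 14.03 pos [ 0.5957 -0.211   0.0964] head -64.6 grip 0.527 F [-0.8  0.5 -4.7]
9 rows; max 0.9
[[0,0,0.55,-0.84,-0.31,-0.01,-1.0],[0,0,0.54,-0.85,-0.27,-0.01,-1.0],[0,0,0.55,-0.87,-0.23,-0.01,-1.0],[0.01,0,0.54,-0.87,-0.18,-0.01,-1.0],[-0,0,0.55,-0.88,-0.15,-0.01,-1.0],[-0,0.01,0.54,-0.89,-0.1,-0.01,-1.0],[0,-0,0.55,-0.89,-0.06,-0.01,-1.0],[0,-0,0.54,-0.9,-0.02,-0.01,-1.0]]
[[0,-0,0.55,-0.89,0.03,-0.01,-1.0]]
```

Call:
carry_out:
  moves:
    - [[0,0,0.55,-0.84,-0.31,0,-1],[0,0,0.54,-0.85,-0.27,0,-1],[0,0,0.55,-0.87,-0.23,0,-1],[0,0,0.54,-0.87,-0.18,0,-1],[0,0,0.55,-0.88,-0.15,0,-1],[0,0,0.54,-0.89,-0.1,0,-1],[0,0,0.55,-0.89,-0.06,0,-1],[0,0,0.54,-0.9,-0.02,0,-1]]

```text
time: 14.7
tool_pos: [0.5682, 0.0753, 0.0939]
tool_rot: [0.002, 0.728, -0.686, -0.002]
contact_force: [0.3, 0.2, -2.7]
gripper_width: 0.53
```

Call:
carry_out:
  moves:
    - [[0,0,0.55,-0.89,0.03,0,-1],[0,0,0,0,0,0,-1],[0,0,0,0,0,0,-1],[0,0,0,0,0,0,-1],[0,0,0,0,0,0,-1]]

```text
time: 15.12
tool_pos: [0.5668, 0.1082, 0.0958]
tool_rot: [0.001, 0.712, -0.702, -0.001]
contact_force: [-0.1, -1.0, -3.8]
gripper_width: 0.528
```

```bash
python3 look.py c1 wrist;  python3 plan.py 0.567 0.1095 0.03 -89.2 -1;python3 - <<'E'
from h import *
f=np.load("wrist_c1.npz");W=cloud(f)
hsv=cv2.cvtColor(f["frame"],cv2.COLOR_RGB2HSV).astype(int)
for x in (.59,.6,.61,.62):
    m=(abs(W[...,0]-x)<.004)&(W[...,2]>-.01)&(W[...,2]<.05)&(W[...,1]>.06)&(W[...,1]<.16)&(hsv[...,1]<110)
    P=W[m]
    for lo,hi in ((.06,.11),(.11,.16)):
        q=P[(P[:,1]>lo)&(P[:,1]<hi)]; fl=q[q[:,2]<.006,1]; b=q[(q[:,2]>.029)&(q[:,2]<.034)]
        s=1 if hi<.12 else -1
        print(x,"floor",fl.min().round(4) if len(fl) else 0,fl.max().round(4) if len(fl) else 0,"face",np.median(b[:,1]+s*(b[:,2]-.028)).round(4) if len(b) else None,len(b))
E
```

```text
wrist yellow px[508 348  90  77] n 284 c [460.6 -84.5] size [19.4  8.4] ang 57.1 z 79.5
wrist blue px[244 236 133 179] n 15090 c [563.9 107.3] size [50.3 46.7] ang 0.8 z 168.8
t 15.17 pos [0.5671 0.108  0.0963] head -89.3 grip 0.528 F [-0.3 -0.3 -3.2]
2 rows; max 0.83
[[0.01,-0,-0.01,-0.02,0,0.83,-1.0],[0.01,-0,-0.01,-0.02,0,0.83,-1.0]]
0.59 floor 0.0825 0.1093 face 0.0829 87
0.59 floor 0.11 0.1361 face 0.1354 88
0.6 floor 0.0825 0.1094 face 0.0832 81
0.6 floor 0.1101 0.1361 face 0.1355 94
0.61 floor 0.0827 0.1095 face 0.0833 96
0.61 floor 0.1102 0.1364 face 0.1356 94
0.62 floor 0.0828 0.1096 face 0.0833 97
0.62 floor 0.1103 0.1364 face 0.1359 97
```

View pics/wrist_c1.png

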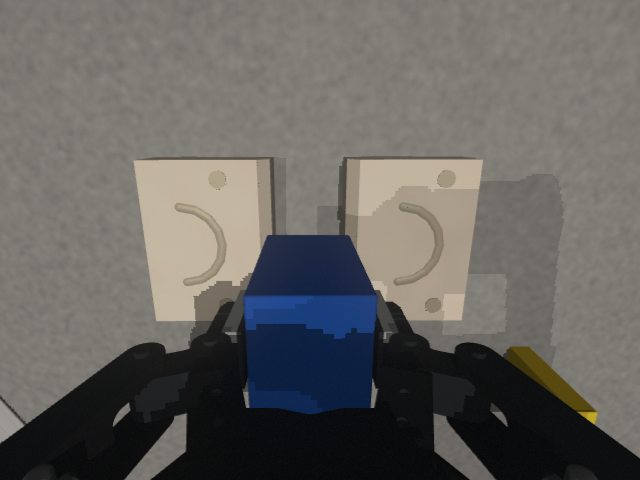

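Blue (311,350) sits over the gap and needs +1.7 mm in y to centre it. The second reading of the gap is 52.4 mm, so there's about 3 mm clearance each side. Correcting and lowering.

Call:
carry_out:
  moves:
    - [[0,0,0,-0.04,-0.05,0.4,-1],[0,0,0,0,0,0.5,-1],[0,0,0,0,0,0.3,-1],[0,0,0,0,0,0.15,-1],[0,0,0,0,0,0,-1],[0,0,0,0,0,0,-1],[0,0,0,0,0,0,-1]]

```text
time: 15.75
tool_pos: [0.5705, 0.1107, 0.0445]
tool_rot: [-0.001, 0.712, -0.702, 0.001]
contact_force: [0.3, 0.4, -3.3]
gripper_width: 0.534
```

```bash
python3 look.py c2 wrist;  python3 plan.py 0.567 0.1097 0.008 -89.2 -1
```

```text
wrist yellow px[552 392  88  67] n 92 c [462.2 -87.1] size [6.6 2. ] ang 78.5 z 50.3
wrist blue px[244 236 133 179] n 15122 c [567.8 109.8] size [49.4 46.6] ang 0.6 z 117.5
t 15.8 pos [0.5706 0.1108 0.0448] head -89.2 grip 0.529 F [-0.3  0.8 -3.8]
1 rows; max 0.92
[[-0.03,0,-0,0.03,0.09,0.92,-1.0]]
```

Call:
carry_out:
  moves:
    - [[0,0,0,0.02,0,0.15,-1],[0,0,0,0,0,0.15,-1],[0,0,0,0,0,0.15,-1],[0,0,0,0,0,0.15,-1],[0,0,0,0,0,0.1,-1],[0,0,0,0,0,0.05,-1],[0,0,0,0,0,0,-1],[0,0,0,0,0,0,-1]]

```text
time: 16.47
tool_pos: [0.5695, 0.1101, 0.0132]
tool_rot: [0.0, 0.712, -0.702, -0.0]
contact_force: [-0.8, 0.1, -3.1]
gripper_width: 0.532
```

```bash
python3 look.py c3 wrist;  python3 plan.py 0.567 0.1097 0.008 -89.2 -1
```

```text
wrist yellow px[594 422  46  36] n 72 c [462.5 -87. ] size [2.2 6.2] ang 0.4 z 24.9
wrist blue px[244 236 133 179] n 15109 c [566.7 109.2] size [49.7 46.5] ang 0.5 z 86.2
t 16.52 pos [0.5698 0.1101 0.0136] head -89.2 grip 0.533 F [-0.   0.1 -3.9]
1 rows; max 0.14
[[-0,0,0,0.01,0.07,0.14,-1.0]]
```

Already between the walls with no side force. The last 6 mm, slowly.

Call:
carry_out:
  moves:
    - [[0,0,0,0,0,0.06,-1],[0,0,0,0,0,0.05,-1],[0,0,0,0,0,0.03,-1],[0,0,0,0,0,0.01,-1],[0,0,0,0,0,0,-1],[0,0,0,0,0,0,-1]]

```text
time: 17.02
tool_pos: [0.5697, 0.1101, 0.0078]
tool_rot: [-0.0, 0.712, -0.702, 0.0]
contact_force: [-1.7, 1.0, 0.6]
gripper_width: 0.535
```

```bash
python3 look.py c4 wrist;  python3 plan.py 0.567 0.1097 0.008 -89.2 -1
```

```text
wrist yellow px[602 429  38  30] n 53 c [462.5 -87.5] size [4.6 2.5] ang 46.8 z 20.7
wrist blue px[244 236 133 179] n 15133 c [567.1 109.3] size [49.4 46.6] ang 0.1 z 80.8
t 17.07 pos [0.5697 0.1101 0.0078] head -89.2 grip 0.531 F [-0.6 -0.7  1. ]
1 rows; max 0.07
[[-0,0,0,0.01,0.07,-0,-1.0]]
```

The block's top is at 0.0808 and its weight is now on the bench. Releasing and rising.

Call:
carry_out:
  moves:
    - [[0,0,0,0,0,0,0.3],[0,0,0,0,0,0,0.6],[0,0,0,0,0,0,1],[0,0,0,0,0,0,1],[0,0,0,0,0,0,1],[0,0,0,0,0,0,1]]

```text
time: 17.57
tool_pos: [0.5697, 0.1101, 0.0075]
tool_rot: [-0.0, 0.712, -0.702, 0.0]
contact_force: [0.7, 0.3, -0.6]
gripper_width: 1.002
```

Call:
carry_out:
  moves:
    - [[0,0,0,0,0,-0.3,1],[0,0,0,0,0,-0.7,1],[0,0,0,0,0,-0.8,1],[0,0,0,0,0,-0.8,1],[0,0,0,0,0,-0.8,1],[0,0,0,0,0,-0.4,1],[0,0,0,0,0,0,1],[0,0,0,0,0,0,1]]

```text
time: 18.23
tool_pos: [0.5705, 0.1102, 0.1615]
tool_rot: [-0.001, 0.712, -0.702, 0.001]
contact_force: [0.5, 0.6, 0.0]
gripper_width: 1.003
```

```bash
python3 look.py e1 wrist scene;  python3 plan.py 0.45 0.1 0.25 -89.2 1
```

```text
wrist yellow px[476 317  64  59] n 372 c [455.7 -80.7] size [19.4 15.6] ang 87.4 z 80.3
wrist blue px[279 209  60  63] n 3567 c [566.1 110.6] size [49.9 45.2] ang 0.5 z 80.5
scene yellow px[340 177  16  46] n 231 c [438.9 -80.8] size [17.6 50.4] ang 89.9 z 78.8
scene green px[164 165  27  25] n 363 c [ 514.8 -385.6] size [31.5 49.6] ang 87.3 z 78.9
scene blue px[ 73 189  67  71] n 1450 c [ 640.9 -443.9] size [67.3 71.4] ang 82.0 z 114.3
scene blue px[421 265  33  34] n 768 c [566.9 110.8] size [43.8 50.9] ang 89.7 z 79.2
t 18.33 pos [0.5686 0.11   0.158 ] head -89.2 grip 1.001 F [-0.9 -1.2 -0.4]
4 rows; max 0.75
[[0.01,-0,0,0.05,0.74,-0.57,1.0],[0,-0,0,0.05,0.75,-0.58,1.0],[0.01,-0,0,0.06,0.74,-0.57,1.0],[0.01,-0,0,0.05,0.74,-0.58,1.0]]
```

View pics/wrist_e1.png

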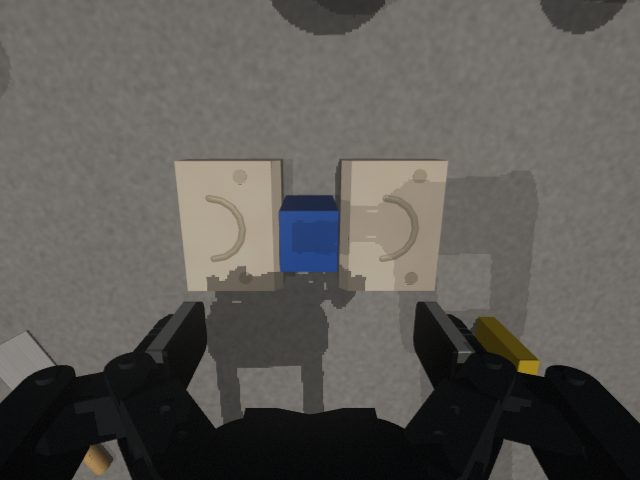

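View pics/scene_e1.png

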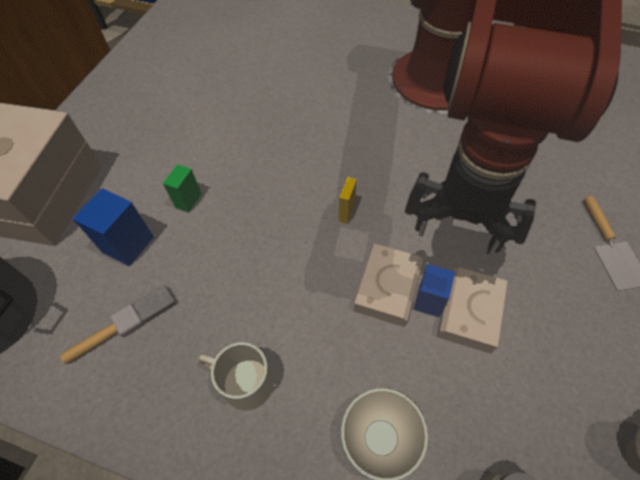

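Blue stands in the gap, at (309,235) in the wrist view and (436,290) in the scene view. Its top is at 80 mm, so it is on the bench. It spans x 0.542–0.592 m, inside the moulds' 0.507–0.627 m. Yellow (347,200) and green (181,188) stand clear, and the gripper is about 0.1 m above everything. Handing in.

```bash
python3 -c "
from plant import ticket
print(ticket.job_done())"
```

```text
the job is handed in; nothing more can be done
None
```

The thick blue block (46 mm) fits, and I left it standing in the gap, down on the bench and wholly between the moulds. I handed the job in at about 18 s of the 72 s allowed.

- **Thin block test:** I lowered the yellow block right down to the bench in the gap. Its top read 80.5 mm, the bench pushed back with about 17 N, and about 35 mm of room was left. I then stood it upright at (0.438, -0.081).
- **Thick block:** The wrist camera put the gap at about 52.4 mm, and the first look from above gave 51–54 mm. That was enough for the blue block, so I skipped the green one. It went down with no side force.
- **Last checks:** The blue block's top is at 80 mm and its centre is at (0.567, 0.110), within 2 mm of the gap's centre. Yellow and green stand upright and clear of the gap. I never touched green or the larger blue look-alike.

**What disagreed:** both cameras showed the real fingertips about 42 mm behind the reported TCP, which doesn't match the description given. Because of this my first grasp closed in the air above the yellow block without disturbing it. I corrected for the offset in every later move. Positions from the wrist camera and the fixed cameras differed by 1–2 mm, as the stated calibration allows.

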